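# Open the touch-latch bench cupboard

## Task

Open the little bench cupboard so that the glaze tubs in it can be reached, using only pushes of the fingers: first slide the lidded tub that stands in front of its door along the worktop, clear of the door's swing, without lifting or tipping it. Then press the door near its free edge until the catch lets go, take the finger away so that the spring throws the door ajar, and push it from behind until it stands wide open, about square to the front or beyond. The tub must not bump the door or the cupboard, and everything else stays where it is.

Things in the scene. Friction and masses are not known exactly. Their poses are not given: they have to be found in the camera images.
- cupboard: Fixed plywood cupboard, 245 wide, 198 deep with door, 200 mm high; an open slot with two round bats on edge at the front right, plain handleless door at the left. Origin: centre of its underside. x points from front to back, y to its left (door side), z up. In mm: outer face of the shut door at x = -108, carcass front behind it at x = -90, hinge line at x = -108, y = +119.5.
- door_hinge (a point): Point on the door's upright hinge line, 100 mm above the worktop: the front left corner of the shut door, marked by two small steel knuckles. The door is 165 mm wide, 15 thick, from 12 to 192 mm height, 0.33 kg. The tub is clear of its swing when the tub's centre is over 210 mm from this line, or over 65 mm to its left.
- door_touch (a point): The place to press: point on the door's outer face, 25 mm from its free (right) edge and 140 from the hinge line, 160 mm above the worktop (32 mm below the door's top edge; the cupboard's top is at 200 mm). It moves with the door.
- door_back (a point): Place to push the ajar door: point on its inner face, 120 mm from the hinge line, 160 mm above the worktop. It moves with the door. The inner face is plain above 100 mm height; lower, at 85 mm, sits the steel striker (49 mm proud, 110 to 150 mm from the hinge line).
- door (a joint): Door angle (rad): 0 shut on its catch, negative pressed in, growing as the free edge swings out (about -z). Pressed at door_touch it gives from 3.5 N, trips the catch at 2.5 mm (-0.018) with 4 to 5 N and meets its stop at -0.027 (4 mm). Let go, the spring throws it to about 0.41, its free edge 65 mm out. It then swings freely, stays where left, stops at 1.70; pushed shut it can catch again.
- tub: White lidded plastic tub with a printed label, round, 87 mm across the lid, 48 mm high, 0.11 to 0.23 kg, standing on the worktop in front of the door, in its swing. Origin: centre of its underside, z up. Mind the room round it: a wall shelf hangs 0.43 m above the worktop where x + y > 1.0 m, a low wire rack stands below it, and the right-hand wall is at x - y = 0.81 m.
- cup: Stained clay-coloured cup with one brush in it, 77 mm across, 166 mm high with the brush, standing on the worktop to the left of the work. Origin: centre of its underside. Leave it alone.
- spray_bottle: Small spray bottle with a blue trigger head, 52 x 87 x 158 mm, standing on the worktop to the left (it and the cup change places). Origin: centre of its underside. Leave it alone.
- bowl: Small pale bowl of twist ties, 104 mm across, 52 mm high, standing on the cupboard's top. Origin: centre of its underside. Leave it alone.
There are look-alikes about, which are no part of the job. Leave any purple look-alike of the tub alone.

How it is judged:
By the outcome, as a careful person would: the job done as asked, in the order asked, and still so for the second after the job is handed in, with the robot touching nothing.
It also fails if it takes over 61 s, if anything falls off the work surface, if the arm or the gripper's body presses on something with over 40 N, if the wrist force passes 120 N, or if a joint passes its speed limit or range.

## Robot

A 6-joint arm with a two-finger parallel gripper is mounted at the origin on a cart in front of the work surface, level with it; the furniture and walls round the work are solid. World frame = base frame: x ahead of the robot, y to its left, z up, the work surface at z = 0. Lengths are in m, angles in rad, forces in N, time in s.
With the tool pointing down it reaches from about 0.275 to 0.875 m from the base axis. Payload 12.5 kg.
Tool frame: the origin (TCP) lies on the centre line of the jaws, within the pads' length; the fingertips stand r.finger_overhang ahead of it and the grasp point (between the pads) lies 3 mm ahead of it (r.finger_overhang is the distance from the TCP to the fingertips, in m); z points along the fingers, y is the line along which they close (so a half turn about z gives the same grasp; the last joint's range is limited). The gripper opens to 85 mm and grips with 20 to 120 N. Pads are 22 mm wide; open, the fingers measure 114 mm over their backs; the gripper's body (76 mm by 85 mm) begins 54 mm behind the grasp point. The pads swing forward as they close: fully open they stand 13 mm farther back than shut.
Start: joints at [1.085, 0.351, 1.652, -0, 1.139, -0.085], TCP at [0.215, 0.506, 0.215] pointing down, gripper open.
Joint ranges: [-2.75, 2.75], [-0.79, 2.1], [0.01, 2.65], [-1.57, 4.71], [0.07, 3.14], [-2.87, 2.87]. Speed limits (rad/s): [2.22, 2.22, 2.79, 3.14, 3.14, 3.14].

## Interface

Orientations are given as a unit quaternion [x, y, z, w].
In Python, from cell import r, optics gives the robot as it stands. The module is installed in compiled form; this text tells all that it offers. Calls block until the motion is done:
- r.move_to(position, orientation): joint-space move of the TCP to a pose.
- r.move_linear(position, rot=None, vel=0.15): straight line of the TCP; rot=None keeps the orientation; vel is the mean speed in m/s.
- r.set_joints(angles): joint-space move.
- r.set_gripper(opening, squeeze=None): opening from 0.0 (shut) to 1.0 (fully open); squeeze is the grip in N (None keeps the last); returns when the fingers have stopped.
- r.sleep(seconds).
- r.inverse_kinematics(position, orientation): joint angles nearest the present ones, or None.
- optics.get_image(name): name is "scene" or "top" or "wrist"; returns a dict with "pixels" (384x512x3 uint8, red, green, blue), "depth" (384x512 float32, m along the optical axis (not along the pixel's ray), 0 where there is no reading), "fx", "fy", "cx", "cy" (pixels), "D" ([k1, k2, p1, p2, k3] as OpenCV has them; the pictures are not rectified), "camera_from_world" (4x4, takes a point from world to camera coordinates); the wrist camera has in their place "mount" (4x4, takes a point from camera to tool coordinates, whose origin is the TCP and whose axes are the flange's). Camera axes: x right, y down, z forward; pixel columns grow to the right and rows downward; lengths in m; the calibration is good to about 2 mm. A picture is of the moment at which its call begins: read the wrist's pose just before it.
A pose or a line that the arm cannot do raises r.PlanningError and nothing moves.
- r.hand_in(): hands the job in, once; it reports no verdict.
Readings, each from a call of its own:
- r.current_t(): time.
- r.current_q(): joint angles.
- r.current_qvel(): joint speeds.
- r.current_effort(): joint torques, N m.
- r.current_tool_pos(): TCP position.
- r.current_ee_rot(): TCP orientation.
- r.current_contact_force(): force on the tool from outside, world axes, zero at the start.
- r.current_torque(): the same for the moment, N m.
- r.current_opening(): opening from 0.0 (shut) to 1.0 (fully open).
Only numpy, scipy, OpenCV 4.12 (cv2) and the standard library are available. Lean on these libraries where they do the work, as an engineer would, in place of code of your own. Each camera call takes 0.05 s, during which the arm holds its last target. There are 200 camera calls.

## Working session

There is one attempt and no reset: what is moved stays moved. The work goes in short steps, each a Python script; the robot and the scene stay as the last script left them, time stands still between calls to the robot, and variables do not carry over. Pictures are saved under pics/ and viewed, on a budget of 10 in all, crops included, one or two more only if the job needs it, and the job is handed in when it is done.

```bash
mkdir -p pics; cat > h.py <<'E'
import numpy as np, cv2
from cell import r, optics
def grab(n):
    d=optics.get_image(n); return d
def save(d,f): cv2.imwrite('pics/'+f,cv2.cvtColor(d['pixels'],cv2.COLOR_RGB2BGR))
def pts(d,uv,depth=None):
    uv=np.array(uv,float).reshape(-1,2)
    K=np.array([[d['fx'],0,d['cx']],[0,d['fy'],d['cy']],[0,0,1]])
    n=cv2.undistortPoints(uv[:,None],K,np.array(d['D'],float))[:,0]
    z=np.array([d['depth'][int(round(v)),int(round(u))] for u,v in uv]) if depth is None else depth
    pc=np.c_[n*z[:,None],z]
    T=np.linalg.inv(d['camera_from_world'])
    return pc@T[:3,:3].T+T[:3,3]
def cloud(d):
    v,u=np.where(d['depth']>0)
    return np.c_[u,v],pts(d,np.c_[u,v])
E
python3 - <<'E'
from h import *
import pickle
print(r.current_t(),r.finger_overhang,r.current_ee_rot())
ims=[]
for n in('scene','top'):
    d=grab(n);save(d,n+'0.png');pickle.dump(d,open(n+'0.pkl','wb'))
    print(n,np.linalg.inv(d['camera_from_world'])[:3].round(3).tolist(),d['fx'])
E
```

```text
0.0 0.022 [ 1.99069848e-01  9.79985125e-01 -5.63914271e-04 -1.81058362e-04]
scene [[0.848, -0.359, 0.391, 0.147], [-0.53, -0.552, 0.644, -0.372], [-0.016, -0.753, -0.658, 0.735]] 375.9430726810095
top [[-0.08, -0.976, 0.204, 0.319], [-0.997, 0.079, -0.011, 0.227], [-0.005, -0.204, -0.979, 1.024]] 415.2946758696164
```

View pics/scene0.png

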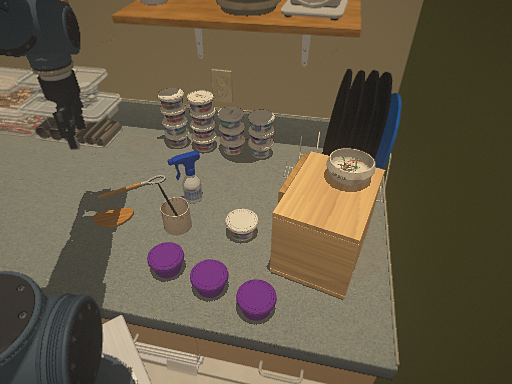

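View pics/top0.png

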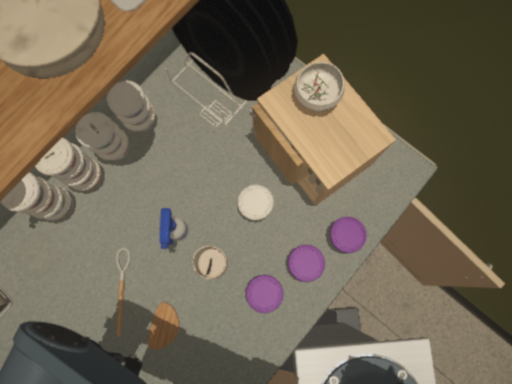

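The scene view shows the tub at (241,224), the cupboard at right (top corners about (313,153), (385,168), (352,240), (275,213)), purple look-alikes at the front, the cup at (176,215) and the bottle at (190,180). In the top view the tub is at (256,202), and the cupboard front runs from (255,105) to (316,200), facing lower left.

```bash
python3 - <<'E'
from h import *
import pickle
S=pickle.load(open('scene0.pkl','rb'));T=pickle.load(open('top0.pkl','rb'))
for n,d in(('scene',S),('top',T)):
    uv,P=cloud(d); m=(abs(P[:,2]-.2)<.006)&(P[:,0]>.3)&(P[:,1]<.25)&(P[:,1]>-.35)
    I=np.zeros((384,512),np.uint8);I[uv[m][:,1],uv[m][:,0]]=1
    _,l,st,_=cv2.connectedComponentsWithStats(I);k=1+np.argmax(st[1:,4]);mm=l[uv[:,1],uv[:,0]]==k
    Q=P[mm]; rc=cv2.minAreaRect(Q[:,:2].astype(np.float32)*1000)
    print(n,'toprect',rc,cv2.boxPoints(rc).round(0).tolist(),'z',Q[:,2].mean())
    for nm,(u,v),z0,z1,rad in (('tub',(241,224) if n=='scene' else (256,202),.036,.06,.07),('cup',(176,215) if n=='scene' else (210,262),.07,.3,.06),('spray',(190,180) if n=='scene' else (172,228),.03,.3,.08),('bowl',(350,165) if n=='scene' else (320,87),.215,.3,.08)):
        c=pts(d,[(u,v)])[0]; q=P[(np.hypot(*(P[:,:2]-c[:2]).T)<rad)&(P[:,2]>z0)&(P[:,2]<z1)]
        print(nm,c.round(3),cv2.minEnclosingCircle((q[:,:2]*1000).astype(np.float32)),q[:,2].max().round(3))
uv,P=cloud(T)
for u,v in((348,235),(306,263),(265,294)):print('purple',pts(T,[(u,v)]).round(3))
# height map around, coarse
print(pts(T,[(205,85),(240,100),(175,80),(130,100),(105,130)]).round(3))
d=T; 
cv2.imwrite('pics/c1.png',cv2.resize(cv2.cvtColor(T['pixels'][60:230,160:400],cv2.COLOR_RGB2BGR),None,fx=3,fy=3,interpolation=cv2.INTER_CUBIC))
E
```

```text
scene toprect ((637.4058227539062, 63.07207489013672), (248.4043731689453, 180.690185546875), 31.610658645629883) [[484.0, 75.0], [579.0, -79.0], [791.0, 51.0], [696.0, 205.0]] z 0.1999839652735535
tub [0.492 0.211 0.046] ((500.08551025390625, 222.4248046875), 44.093318939208984) 0.051
cup [0.367 0.337 0.042] ((368.4989929199219, 337.1640930175781), 39.13817596435547) 0.166
spray [0.446 0.406 0.079] ((430.7881164550781, 394.56591796875), 60.84206008911133) 0.16
bowl [0.696 0.076 0.234] ((693.48486328125, 74.83549499511719), 53.76095962524414) 0.252
top toprect ((637.9705200195312, 62.80567932128906), (246.33889770507812, 182.0960693359375), 31.611671447753906) [[485.0, 76.0], [581.0, -79.0], [791.0, 50.0], [695.0, 205.0]] z 0.2008718337298204
tub [0.499 0.222 0.051] ((500.787353515625, 224.246337890625), 43.39824295043945) 0.055
cup [0.367 0.339 0.055] ((368.0475158691406, 339.1651916503906), 39.05908203125) 0.167
spray [0.443 0.41  0.122] ((428.89459228515625, 396.1961364746094), 61.1251335144043) 0.162
bowl [0.695 0.072 0.232] ((694.0626220703125, 74.22515869140625), 52.67021179199219) 0.255
purple [[0.404 0.012 0.048]]
purple [[0.347 0.117 0.046]]
purple [[0.285 0.218 0.046]]
[[ 0.836  0.332  0.002]
 [ 0.785  0.242  0.001]
 [ 0.858  0.412 -0.   ]
 [ 0.74   0.489  0.147]
 [ 0.674  0.548  0.142]]
```

View pics/c1.png

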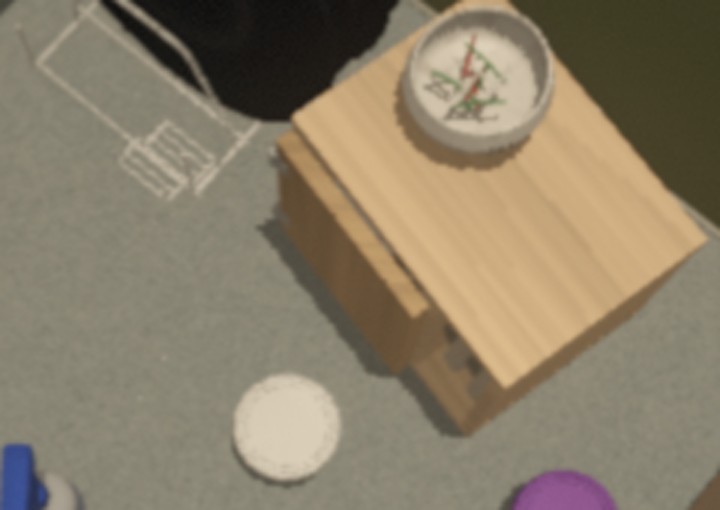

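The crop confirms the door at the left of the front, with its hinge knuckles at crop (275,155) and free edge at crop (410,340). Next I push the tub away with two half-open fingers, mainly along the front toward the robot.

```bash
cat >> h.py <<'E'
from scipy.spatial.transform import Rotation as R
a=np.radians(-58.39); ex=np.array([np.cos(a),np.sin(a),0]); ey=np.array([-ex[1],ex[0],0]); up=np.array([0,0,1.])
hinge=np.array([.6377,.063,0])-.108*ex+.1195*ey
def ori(z,y):
    z=z/np.linalg.norm(z); y=y-z*(y@z); y/=np.linalg.norm(y)
    best=None
    for s in(1,-1):
        yield R.from_matrix(np.c_[np.cross(s*y,z),s*y,z]).as_quat()
def pick(p,z,y):
    q0=r.current_q(); c=[]
    for q in ori(z,y):
        j=r.inverse_kinematics(p,q)
        if j is not None: c.append((abs(np.array(j)-q0).max(),q,np.round(j,2)))
    c.sort(key=lambda t:t[0]); print('ik',[(round(t[0],2),t[2].tolist()) for t in c]); return c[0][1]
def st(m=''): print(m,'t',round(r.current_t(),2),'p',np.round(r.current_tool_pos(),4),'F',np.round(r.current_contact_force(),1),flush=True)
E
python3 - <<'E'
from h import *
print(hinge)
tub=np.array([.5005,.2235,0]); t=np.radians(10); p=-ey*np.cos(t)-ex*np.sin(t); perp=np.cross(up,p)
P=lambda s,z: tub+p*s+up*z
x,_,_=r.current_tool_pos()
r.move_linear([.215,.506,.30],vel=.3)
q=pick(P(-.0665,.3),-up,perp)
r.set_gripper(.53); print(r.current_opening(),r.finger_overhang)
r.move_to(P(-.0665,.3),q); st('above')
r.move_linear(P(-.0665,.042),vel=.25); st('down')
r.move_linear(P(-.05,.042),vel=.06); st('near')
r.move_linear(P(.062-.0482,.042),vel=.05); st('pushed')
r.move_linear(P(-.01,.042),vel=.1); st('back')
r.move_linear(P(-.01,.27),vel=.3); st('up')
d=grab('top');save(d,'top1.png')
uv,C=cloud(d); c=P(.06,0); q=C[(np.hypot(*(C[:,:2]-c[:2]).T)<.08)&(C[:,2]>.036)&(C[:,2]<.06)]
if len(q): print(len(q),cv2.minEnclosingCircle((q[:,:2]*1000).astype(np.float32)))
E
```

```text
[0.68286391 0.21761071 0.        ]
ik [(np.float64(1.52), [0.34, 0.4, 1.36, -0.0, 1.37, -1.61]), (np.float64(1.62), [0.34, 0.4, 1.36, -0.0, 1.37, 1.53])]
0.5317058797549761 0.022
above t 2.6 p [0.5619 0.2487 0.3001] F [0.4 0.  0.3]
down t 3.78 p [0.563  0.2484 0.0433] F [-0.   0.4  0.2]
near t 4.21 p [0.5472 0.242  0.0426] F [ 0.2 -0.2 -0.2]
pushed t 5.63 p [0.4879 0.2185 0.042 ] F [-0.3 -0.3 -0.2]
back t 6.03 p [0.5096 0.2271 0.0417] F [ 0.6 -0.3  0.1]
up t 6.93 p [0.509  0.2269 0.2684] F [-0.9  0.3 -1. ]
```

View pics/top1.png

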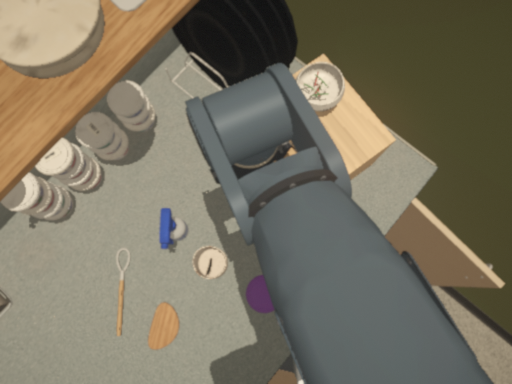

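The arm hides the tub in this view. I'll move the closed fingers in front of door_touch and check with the scene camera.

```bash
python3 - <<'E'
from h import *
P=lambda rr,off,z: hinge-rr*ey-off*ex+up*z
q=pick(P(.14,.06,.27),-up,ey)
r.set_gripper(0.); r.move_to(P(.14,.06,.27),q); st('above')
r.move_linear(P(.14,.06,.18),vel=.2); st('down')
d=grab('scene')
uv,C=cloud(d); q=C[(C[:,0]>.38)&(C[:,0]<.56)&(C[:,1]>.13)&(C[:,1]<.29)&(C[:,2]>.04)&(C[:,2]<.058)]
if len(q): print(len(q),cv2.minEnclosingCircle((q[:,:2]*1000).astype(np.float32)), q.mean(0))
cv2.imwrite('pics/s2.png',cv2.resize(cv2.cvtColor(d['pixels'][110:340,120:420],cv2.COLOR_RGB2BGR),None,fx=2.5,fy=2.5,interpolation=cv2.INTER_CUBIC))
E
```

```text
ik [(np.float64(1.33), [0.27, 0.33, 1.54, -0.0, 1.27, -0.28]), (np.float64(4.47), [0.27, 0.33, 1.54, -0.0, 1.27, 2.86])]
above t 8.69 p [0.5322 0.1954 0.27  ] F [ 0.9 -0.5 -0.3]
down t 9.29 p [0.5327 0.1955 0.1809] F [-0.  -0.   1.2]
676 ((457.4991760253906, 190.3263702392578), 96.95044708251953) [0.49673558 0.21820086 0.0470536 ]
```

View pics/s2.png

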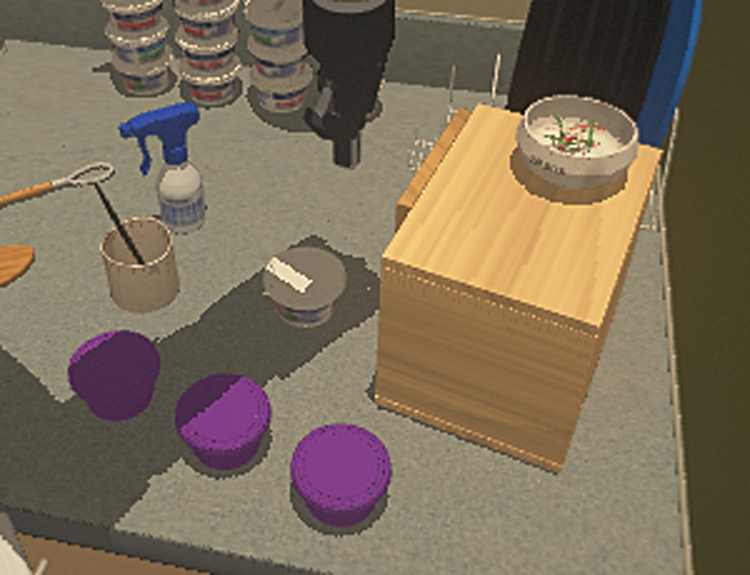

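The tub's lid shows at crop (305,277), i.e. pixel (242,221), nearly where it was before. The push seems to have missed it, so I'll check that in numbers.

```bash
python3 - <<'E'
from h import *
d=grab('scene'); 
print(pts(d,[(242,221),(230,221),(254,221),(242,214),(242,230),(242,238)]).round(3))
K=np.array([[d['fx'],0,d['cx']],[0,d['fy'],d['cy']],[0,0,1]]);M=d['camera_from_world']
rot=R.from_quat(r.current_ee_rot()).as_matrix(); print(rot.round(2).tolist())
tip=np.array(r.current_tool_pos())+rot[:,2]*.022
print(tip,cv2.projectPoints(np.array([tip,[.5,.2235,.048],[.445,.2,.048]]),M[:3,:3],M[:3,3],K,np.array(d['D']))[0].round(0).tolist())
print(pts(d,[(259,172),(259,168),(257,174)]).round(3), d['depth'][165:180:2,259])
uv,C=cloud(d); m=(uv[:,0]>222)&(uv[:,0]<262)&(uv[:,1]>205)&(uv[:,1]<245)&(C[:,2]>.042);q=C[m]
print(len(q),cv2.minEnclosingCircle((q[:,:2]*1000).astype(np.float32)),q[:,2].max())
w=grab('wrist');save(w,'w1.png')
E
```

```text
[[0.499 0.217 0.048]
 [0.473 0.234 0.048]
 [0.525 0.2   0.048]
 [0.512 0.238 0.049]
 [0.484 0.192 0.045]
 [0.485 0.196 0.011]]
[[-0.52, 0.85, 0.0], [0.85, 0.52, 0.0], [-0.0, 0.0, -1.0]]
[0.53310608 0.19562036 0.15965643] [[[258.0, 188.0]], [[241.0, 219.0]], [[227.0, 233.0]]]
[[0.527 0.183 0.217]
 [0.527 0.184 0.228]
 [0.523 0.186 0.211]] [0.8145404  0.8361343  0.84102994 0.84474117 0.84878254 0.85375464
 0.8659824  1.173692  ]
639 ((500.3974914550781, 223.95962524414062), 44.31572341918945) 0.051156221823499104
```

View pics/w1.png

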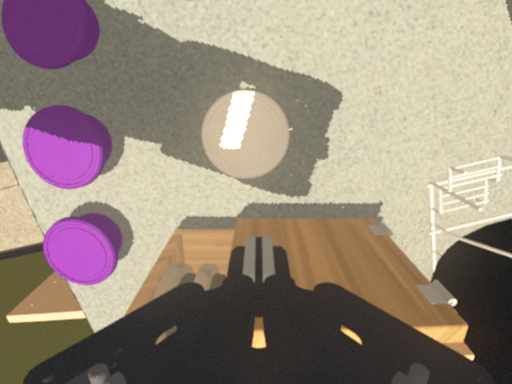

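```bash
python3 - <<'E'
from h import *
print(r.current_opening(), r.finger_overhang)
p=np.array(r.current_tool_pos()); rot=R.from_quat(r.current_ee_rot()).as_matrix()
w=grab('wrist'); M=np.array(w['mount']); print(M.round(3).tolist())
T=np.eye(4);T[:3,:3]=rot;T[:3,3]=p
w['camera_from_world']=np.linalg.inv(T@M)
def tool(uv): return ((pts(w,uv)-p)@rot).round(3)
for uv in [(250,240),(250,250),(266,240),(250,270),(266,270),(235,290)]: print(uv,tool([uv])[0])
print('lid',pts(w,[(245,165)]).round(3),'world door top edge',pts(w,[(300,222),(300,214),(420,120)]).round(3))
K=np.array([[w['fx'],0,w['cx']],[0,w['fy'],w['cy']],[0,0,1]]); Mi=np.linalg.inv(M)
print(cv2.projectPoints(np.array([[0,0,.022],[0,0,0],[0,0,-.02],[0,0,.003]]),Mi[:3,:3],Mi[:3,3],K,np.array(w['D']))[0].round(0).tolist())
d=grab('scene'); uv,C=cloud(d); m=(abs(C[:,0]-p[0])<.03)&(abs(C[:,1]-p[1])<.03)&(C[:,2]>.1)
z=C[m][:,2]; print('finger low z',np.sort(z)[:15].round(3)); save(d,'s3.png')
E
```

```text
-0.0032682329349587504 0.022
[[-0.001, -0.949, -0.314, 0.081], [1.0, -0.001, -0.001, -0.001], [0.001, -0.314, 0.949, -0.159], [0.0, 0.0, 0.0, 1.0]]
(250, 240) [ 0.011 -0.006 -0.024]
(250, 250) [ 0.011 -0.005 -0.033]
(266, 240) [ 0.011  0.002 -0.025]
(250, 270) [ 0.011 -0.005 -0.051]
(266, 270) [ 0.012  0.002 -0.052]
(235, 290) [ 0.012 -0.01  -0.066]
lid [[0.514 0.199 0.049]] world door top edge [[ 0.604  0.169  0.024]
 [ 0.607  0.171 -0.   ]
 [ 0.66   0.337 -0.   ]]
[[[260.0, 223.0]], [[261.0, 238.0]], [[261.0, 255.0]], [[261.0, 236.0]]]
finger low z [0.198 0.198 0.198 0.198 0.198 0.198 0.2   0.2   0.201 0.203 0.203 0.203
 0.203 0.205 0.205]
```

Both cameras put the real fingertips about 18–20 mm behind the reported TCP. The text says they are 22 mm ahead. That explains why the fingers passed over the tub without touching it. I'll redo the push with a measured tip offset and a force-guarded descent.

```bash
python3 - <<'E'
from h import *
tub=np.array([.5005,.2235,0]); t=np.radians(10); p=-ey*np.cos(t)-ex*np.sin(t); perp=np.cross(up,p)
P=lambda s,z: tub+p*s+up*z
r.move_linear(np.array(r.current_tool_pos())+[0,0,.08],vel=.3)
q=pick(P(-.0665,.2),-up,perp)
r.set_gripper(.53); r.move_to(P(-.0665,.2),q)
r.move_linear(P(-.0665,.1),vel=.25); st('at .1')
r.sleep(.2)
pp=np.array(r.current_tool_pos())
d=grab('scene'); uv,C=cloud(d); m=(abs(C[:,0]-pp[0])<.045)&(abs(C[:,1]-pp[1])<.045)&(C[:,2]>.06)
lo=np.percentile(C[m][:,2],[0,1,3]) ; print('low z',lo,m.sum())
off=pp[2]-lo[1]; print('tip off',off)
assert -.04<off<-.01
for z in np.arange(.03,.013+off-1e-6,-.006):
    r.move_linear(P(-.0665,z),vel=.15); F=r.current_contact_force()
    if abs(F[2])>4: st('touch'); break
st('down')
E
```

```text
ik [(np.float64(1.33), [0.34, 0.48, 1.49, -0.0, 1.17, -1.61]), (np.float64(1.82), [0.34, 0.48, 1.49, -0.0, 1.17, 1.53])]
at .1 t 12.22 p [0.5629 0.2481 0.1011] F [ 0.9 -0.3  0.5]
low z [0.11978619 0.12847907 0.13742365] 2151
tip off -0.02656591133439093
down t 14.83 p [ 0.5621  0.2479 -0.0124] F [-0.7  0.6  0.3]
```

```bash
python3 - <<'E'
from h import *
tub=np.array([.5005,.2235,0]); t=np.radians(10); p=-ey*np.cos(t)-ex*np.sin(t)
z=-.012
P=lambda s,z: tub+p*s+up*z
r.move_linear(P(-.05,z),vel=.08); st('near')
r.move_linear(P(-.02,z),vel=.05); st('mid')
r.move_linear(P(.062-.0482,z),vel=.05); st('pushed')
r.move_linear(P(-.012,z),vel=.1)
r.move_linear(P(-.012,.22),vel=.3); st('up')
P2=lambda rr,off,z: hinge-rr*ey-off*ex+up*z
q=pick(P2(.14,.06,.22),-up,ey)
r.set_gripper(0.); r.move_to(P2(.14,.06,.22),q)
r.move_linear(P2(.14,.06,.138),vel=.25); st('front of door')
d=grab('scene');uv,C=cloud(d); pp=np.array(r.current_tool_pos())
m=(abs(C[:,0]-pp[0])<.03)&(abs(C[:,1]-pp[1])<.03)&(C[:,2]>.1); print('tip z',np.sort(C[m][:,2])[:8].round(3))
c=P(.06,0);m=(np.hypot(*(C[:,:2]-c[:2]).T)<.07)&(C[:,2]>.042)&(C[:,2]<.058);q=C[m]
print(c,len(q),cv2.minEnclosingCircle((q[:,:2]*1000).astype(np.float32)),q[:,2].max(),np.hypot(*(q[:,:2].mean(0)-hinge[:2])))
cv2.imwrite('pics/s4.png',cv2.resize(cv2.cvtColor(d['pixels'][110:340,120:420],cv2.COLOR_RGB2BGR),None,fx=2.5,fy=2.5,interpolation=cv2.INTER_CUBIC))
E
```

```text
near t 15.19 p [ 0.5471  0.242  -0.0117] F [0.2 0.1 0.2]
mid t 15.94 p [ 0.5191  0.2309 -0.012 ] F [-0.7 -0.5 -0.6]
pushed t 16.77 p [ 0.4877  0.2184 -0.012 ] F [-0.2 -0.6 -1.1]
up t 18.1 p [0.5107 0.2276 0.2184] F [-0.4 -0.6 -0.6]
ik [(np.float64(1.33), [0.27, 0.38, 1.6, -0.0, 1.16, -0.28]), (np.float64(4.47), [0.27, 0.38, 1.6, -0.0, 1.16, 2.86])]
front of door t 20.28 p [0.5325 0.1955 0.1387] F [-0.3  0.3  0. ]
tip z [0.155 0.155 0.156 0.156 0.156 0.158 0.159 0.16 ]
[0.44471727 0.20140279 0.        ] 630 ((480.41680908203125, 201.10882568359375), 44.44182586669922) 0.05123022149951462 0.2071161550454036
```

View pics/s4.png

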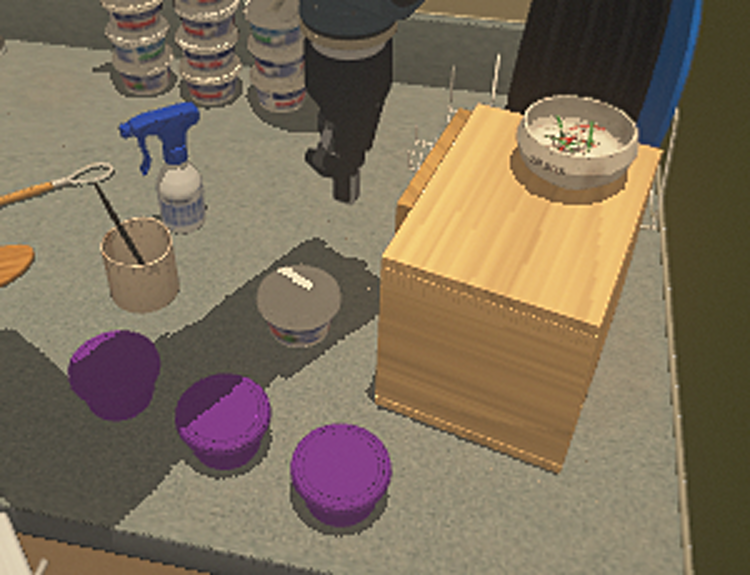

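The tub moved only about 30 mm, sideways, to (0.480, 0.201), so the fingers did not cradle it. I'll measure the half-open fingers with the wrist camera.

```bash
python3 - <<'E'
from h import *
ims=[]
def fing():
    p=np.array(r.current_tool_pos()); rot=R.from_quat(r.current_ee_rot()).as_matrix()
    w=grab('wrist'); T=np.eye(4);T[:3,:3]=rot;T[:3,3]=p; w['camera_from_world']=np.linalg.inv(T@np.array(w['mount']))
    uv,C=cloud(w); L=(C-p)@rot; m=(abs(L[:,1])<.07)&(abs(L[:,0])<.03)&(L[:,2]<.015)&(L[:,2]>-.12); L=L[m]
    print('opening',r.current_opening())
    for y in np.arange(-.06,.06,.01):
        k=L[(L[:,1]>=y)&(L[:,1]<y+.01)]
        if len(k)>3: print(round(y,2),len(k),'zmax',np.sort(k[:,2])[-3].round(3),'x',np.median(k[np.argsort(k[:,2])[-10:],0]).round(3))
    ims.append(w['pixels'])
fing()
r.set_gripper(.53); fing()
cv2.imwrite('pics/w2.png',cv2.cvtColor(np.hstack(ims)[150:,:],cv2.COLOR_RGB2BGR)[:, 112:912])
st()
E
```

```text
opening -0.0010173288361527354
-0.06 1472 zmax -0.087 x 0.012
-0.05 2879 zmax -0.074 x 0.012
-0.04 3503 zmax -0.062 x 0.012
-0.03 2169 zmax -0.059 x 0.007
-0.02 3390 zmax -0.023 x 0.007
-0.01 4168 zmax -0.02 x 0.011
0.0 4435 zmax -0.02 x 0.011
0.01 2687 zmax -0.024 x 0.007
0.02 2427 zmax -0.061 x 0.012
0.03 3852 zmax -0.065 x 0.012
0.04 2339 zmax -0.077 x 0.012
0.05 1176 zmax -0.09 x 0.012
opening 0.5284335671677699
-0.06 4067 zmax -0.064 x 0.012
-0.05 3352 zmax -0.06 x 0.007
-0.04 1317 zmax -0.024 x 0.007
-0.03 3900 zmax -0.019 x -0.004
-0.02 2087 zmax -0.082 x 0.017
-0.01 1391 zmax -0.089 x 0.009
0.0 1496 zmax -0.088 x 0.009
0.01 2352 zmax -0.074 x 0.012
0.02 3545 zmax -0.018 x 0.0
0.03 1349 zmax -0.025 x 0.007
0.04 4651 zmax -0.061 x 0.007
0.05 2819 zmax -0.065 x 0.012
 t 20.93 p [0.5322 0.1953 0.1381] F [-1.  -0.5 -0.5]
```

View pics/w2.png

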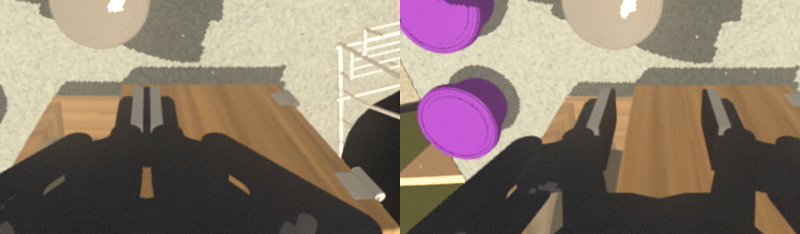

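The fingers are symmetric and their tips sit at tool z ≈ -0.02, so the geometry is as I assumed. I'll repeat the push from the tub's present place in small steps, fitting the tub with the scene camera at each one.

```bash
cat >> h.py <<'E'
def tubfit(c,d=None):
    d=d or grab('scene'); uv,C=cloud(d)
    m=(np.hypot(*(C[:,:2]-c[:2]).T)<.065)&(C[:,2]>.043)&(C[:,2]<.054); q=C[m]
    # circle fit: lid disc, ignore stragglers by eroding in grid
    g=np.zeros((200,200),np.uint8); ij=((q[:,:2]-c[:2])*1000+100).astype(int); g[ij[:,1],ij[:,0]]=255
    g=cv2.morphologyEx(cv2.dilate(g,np.ones((5,5))),cv2.MORPH_OPEN,np.ones((15,15)))
    n=cv2.findNonZero(g); (u,v),rad=cv2.minEnclosingCircle(n)
    return np.array([c[0]+(u-100)/1000,c[1]+(v-100)/1000,0]),rad,d
E
python3 - <<'E'
from h import *
tub=np.array([.4804,.2011,0]); t=np.radians(10); p=-ey*np.cos(t)-ex*np.sin(t); perp=np.cross(up,p)
P=lambda s,z: tub+p*s+up*z
print(tubfit(tub)[:2])
r.move_linear(np.array(r.current_tool_pos())+[0,0,.05],vel=.3)
q=pick(P(-.062,.17),-up,perp); r.move_to(P(-.062,.17),q)
r.move_linear(P(-.062,.02),vel=.25); r.move_linear(P(-.062,-.012),vel=.1); st('down')
c=tub
for s in(-.05,-.04,-.03):
    r.move_linear(P(s,-.012),vel=.06); c2,rad,d=tubfit(c); st(f's {s} tub {c2.round(4)} {rad:.1f}')
    c=c2 if 40<rad<52 else c
w=grab('wrist')
cv2.imwrite('pics/s5.png',cv2.cvtColor(np.hstack([cv2.resize(d['pixels'][160:280,180:300],(400,400)),cv2.resize(w['pixels'],(533,400))[:,66:466]]),cv2.COLOR_RGB2BGR))
E
```

```text
(array([0.47983128, 0.20145308, 0.        ]), 45.36724853515625)
ik [(np.float64(1.35), [0.31, 0.46, 1.61, -0.0, 1.07, -1.63]), (np.float64(1.79), [0.31, 0.46, 1.61, -0.0, 1.07, 1.51])]
down t 23.74 p [ 0.5382  0.224  -0.0117] F [ 0.5 -0.3  1. ]
s -0.05 tub [0.4808 0.2018 0.    ] 46.4 t 24.14 p [ 0.5272  0.2196 -0.0115] F [ 0.9 -0.7 -0.7]
s -0.04 tub [0.4749 0.1971 0.    ] 45.1 t 24.51 p [ 0.5176  0.2158 -0.0119] F [ 0.4 -0.2 -0.7]
s -0.03 tub [0.4645 0.1955 0.    ] 46.8 t 24.88 p [ 0.5083  0.2121 -0.012 ] F [-0.3  0.1  0.2]
```

View pics/s5.png

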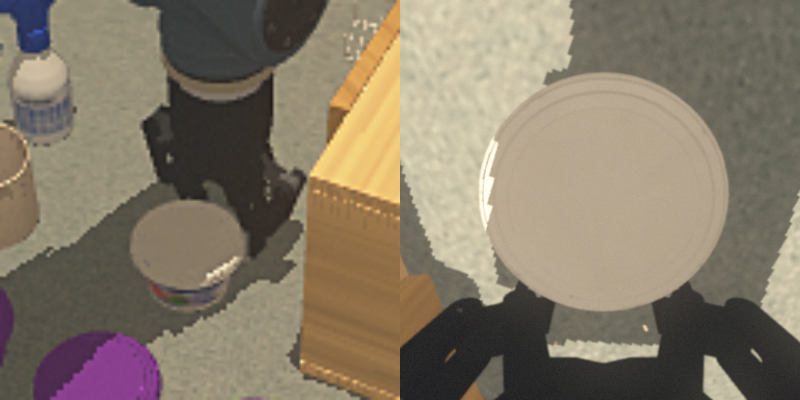

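This time the cradle holds, with the tub centred between the fingers and moving with them. I'll finish the push and check before and after retreating.

```bash
python3 - <<'E'
from h import *
tub=np.array([.4804,.2011,0]); t=np.radians(10); p=-ey*np.cos(t)-ex*np.sin(t)
P=lambda s,z: tub+p*s+up*z
c=np.array([.4645,.1955,0])
for s in(-.02,-.007):
    r.move_linear(P(s,-.012),vel=.05); c2,rad,d=tubfit(c); st(f's {s} tub {c2.round(4)} {rad:.1f}'); c=c2
r.move_linear(P(-.027,-.012),vel=.06); c2,rad,d=tubfit(c); st(f'back tub {c2.round(4)} {rad:.1f}')
r.move_linear(P(-.055,-.012),vel=.12); c2,rad,d=tubfit(c2); st(f'back2 tub {c2.round(4)} {rad:.1f} hinge {np.hypot(*(c2-hinge)[:2]):.4f}')
E
```

```text
s -0.02 tub [0.4557 0.1894 0.    ] 45.6 t 25.32 p [ 0.4989  0.2084 -0.012 ] F [-0.6 -0.1 -0.7]
s -0.007 tub [0.4458 0.1876 0.    ] 48.4 t 25.78 p [ 0.4869  0.2037 -0.012 ] F [-0.1 -0.2 -0.1]
back tub [0.4448 0.1858 0.    ] 45.4 t 26.32 p [ 0.5053  0.211  -0.0122] F [-1.  -0.1 -0. ]
back2 tub [0.4454 0.1856 0.    ] 45.8 hinge 0.2396 t 26.75 p [ 0.5306  0.221  -0.0123] F [0.  0.4 0.6]
```

The tub is clear, at 0.240 m from the hinge. Next I press the door.

```bash
python3 - <<'E'
from h import *
p=np.array(r.current_tool_pos()); r.move_linear(p+[0,0,.19],vel=.35)
P=lambda rr,off,z: hinge-rr*ey-off*ex+up*z
Z=.138
q=pick(P(.14,.05,.17),-up,ey); r.set_gripper(0.); r.move_to(P(.14,.05,.17),q)
r.move_linear(P(.14,.03,Z),vel=.2); r.move_linear(P(.14,.016,Z),vel=.1); r.sleep(.2)
F0=r.current_contact_force()@ex; st('pre')
off=.016; n=0
while off>.000:
    off-=.0008; r.move_linear(P(.14,off,Z),vel=.02)
    f=np.mean([r.current_contact_force()@ex for _ in range(3)]); a=-(np.array(r.current_tool_pos())-hinge)@ex
    print(f'{off:.4f} {a:.4f} {f-F0:.1f}',end=' | ')
    if f-F0<-10: break
st('pressed')
r.move_linear(P(.14,.12,Z),vel=.3); st('away')
r.move_linear(P(.14,.12,.25),vel=.3)
d=grab('scene'); t=grab('top')
cv2.imwrite('pics/s6.png',cv2.cvtColor(np.hstack([cv2.resize(d['pixels'][120:320,220:420],(400,400)),cv2.resize(t['pixels'][50:250,200:400],(400,400))]),cv2.COLOR_RGB2BGR))
st()
E
```

```text
ik [(np.float64(1.34), [0.25, 0.43, 1.65, -0.0, 1.06, -0.3]), (np.float64(4.48), [0.25, 0.43, 1.65, -0.0, 1.06, 2.84])]
pre t 29.99 p [0.5552 0.1581 0.1382] F [ 0.  -0.8 -0.6]
0.0152 0.0153 -1.1 | 0.0144 0.0144 -0.2 | 0.0136 0.0136 -0.5 | 0.0128 0.0128 -1.0 | 0.0120 0.0119 -0.6 | 0.0112 0.0112 -1.3 | 0.0104 0.0106 -3.4 | 0.0096 0.0097 -4.7 | 0.0088 0.0087 -3.8 | 0.0080 0.0079 -4.3 | 0.0072 0.0073 -4.6 | 0.0064 0.0072 -9.7 | 0.0056 0.0071 -14.8 | pressed t 33.24 p [0.5599 0.1502 0.138 ] F [-7.4 12.   1.7]
away t 33.77 p [0.501  0.2465 0.1382] F [-0.5 -0.8 -0.1]
 t 34.4 p [0.5007 0.2455 0.249 ] F [ 0.2 -0.1 -1.5]
```

View pics/s6.png

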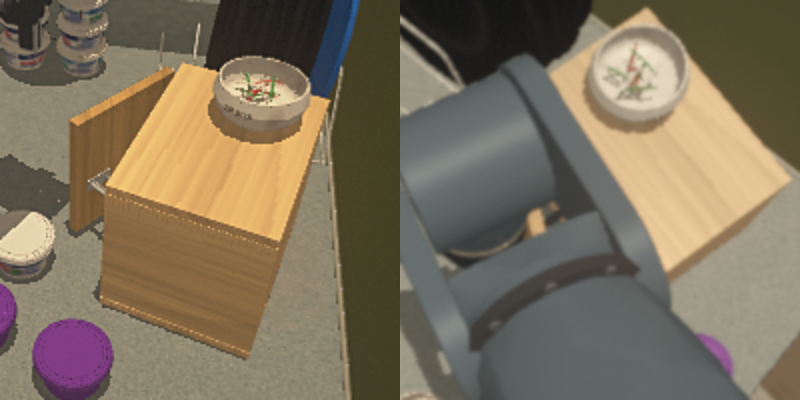

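The door stands ajar, with its free edge at panel (72,125) and the striker at (98,182). Next I measure its angle, insert the finger behind it from above, and follow the arc. I tilt the tool back progressively to keep the wrist off the shelf.

```bash
cat >> h.py <<'E'
def doorang(d=None):
    d=d or grab('scene'); uv,C=cloud(d); L=C-hinge; x=-L@ex; y=-L@ey
    m=(C[:,2]>.12)&(C[:,2]<.18)&(np.hypot(x,y)<.185)&(np.hypot(x,y)>.06)&(x>.005)&(y>-.03)
    n=np.median(np.arctan2(x[m],y[m])) if m.sum()>20 else None
    return n,m.sum(),(np.percentile(np.arctan2(x[m],y[m]),[10,90]) if m.sum() else None)
def wp(th,rr,tilt,tipz,extra=0.):
    dd=-ey*np.cos(th)-ex*np.sin(th); n=ex*np.cos(th)-ey*np.sin(th)
    z=-up*np.cos(tilt)-n*np.sin(tilt); q=next(ori(z,-dd))
    return hinge+rr*dd+(.015+.011+extra)*n+up*tipz+.018*z, q
E
python3 - <<'E'
from h import *
print('door',doorang())
tp=lambda th: np.radians(25)*np.clip((th-.5)/1.1,0,1)
ths=list(np.arange(.3,1.621,.12))+[1.62]
p0,q0=wp(.3,.135,0,.156,.0); up0=p0.copy(); up0[2]=.25
print(p0,'off',-(p0-hinge)@ex)
for th in [.3,.8,1.2,1.62]:
    p,q=wp(th,.13,tp(th),.156); j=r.inverse_kinematics(p,q); print(round(th,2),p.round(3),None if j is None else np.round(j,2))
E
```

```text
door (np.float64(0.2816039051678415), np.int64(657), array([0.19823994, 0.32314522]))
[0.55859293 0.15880828 0.138     ] off 0.01505647918201511
0.3 [0.563 0.16  0.138] [ 0.2   0.5   1.63 -0.    1.01 -0.05]
0.8 [0.551 0.226 0.138] [0.26 0.49 1.66 0.13 0.94 0.44]
1.2 [0.567 0.279 0.139] [0.31 0.48 1.7  0.23 0.75 0.81]
1.62 [0.604 0.323 0.14 ] [0.41 0.5  1.7  0.08 0.51 1.41]
```

```bash
python3 - <<'E'
from h import *
tp=lambda th: np.radians(25)*np.clip((th-.5)/1.1,0,1)
p0,q0=wp(.3,.135,0,.156); a=p0.copy(); a[2]=.25
r.move_to(a,q0); st('above')
r.move_linear(p0,vel=.2); st('in')
F0=np.array(r.current_contact_force())
for th in list(np.arange(.38,1.621,.124)):
    p,q=wp(th,.13,tp(th),.156); r.move_linear(p,q,vel=.09)
    F=np.array(r.current_contact_force())-F0; st(f'{th:.2f}')
    if np.linalg.norm(F)>15: print('STOP'); break
r.sleep(.3)
print('door',doorang())
p,q=wp(th,.13,tp(th),.156,.04); r.move_linear(p,q,vel=.12); st('off')
print('door',doorang())
d=grab('scene'); save(d,'s7.png')
E
```

```text
above t 34.95 p [0.5586 0.158  0.249 ] F [-0.5  0.1  0.1]
in t 35.66 p [0.559  0.1595 0.139 ] F [ 0.4 -0.2  0.2]
0.38 t 35.93 p [0.5598 0.1702 0.1393] F [ 0.1  0.1 -0.6]
0.50 t 36.27 p [0.5544 0.1853 0.1384] F [ 0.3 -0.5 -0.1]
0.63 t 36.61 p [0.5515 0.2018 0.1381] F [ 0.3 -0.5 -0.3]
0.75 t 36.95 p [0.5507 0.2192 0.1381] F [-0.6 -0.1  0.1]
0.88 t 37.29 p [0.5522 0.2364 0.1382] F [ 0.2 -0.   0.6]
1.00 t 37.63 p [0.5559 0.2533 0.1384] F [-0.2 -0.   0.8]
1.12 t 37.98 p [0.5617 0.2694 0.1386] F [ 1.  -0.3 -0.2]
1.25 t 38.32 p [0.5696 0.2847 0.1387] F [0.1 0.6 0.3]
1.37 t 38.66 p [0.5794 0.2987 0.139 ] F [-0.  -0.1  0.4]
1.50 t 39.0 p [0.5908 0.3114 0.1393] F [0.5 0.1 1. ]
1.62 t 39.34 p [0.6037 0.3223 0.1395] F [-0.9 -0.2  0.5]
door (np.float64(1.4741707233826382), np.int64(508), array([1.36445659, 1.52945015]))
off t 40.17 p [0.5697 0.3036 0.1402] F [ 0.2 -0.   0.4]
door (np.float64(1.4647406162813255), np.int64(455), array([1.09468248, 1.50948697]))
```

View pics/s7.png

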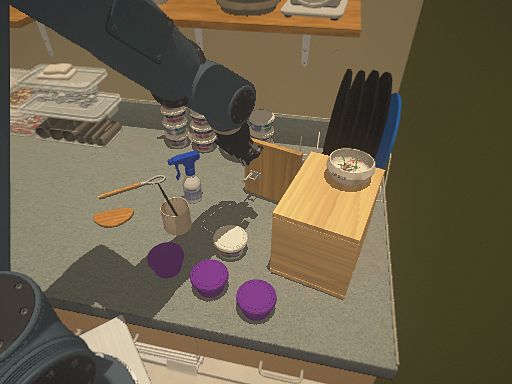

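The door stands open, with its inner face at about (272,172) and the tub at (231,240). I'll retreat, check the final state and hand in.

```bash
python3 - <<'E'
from h import *
p=np.array(r.current_tool_pos()); r.move_linear(p+[-.06,-.06,.12],vel=.2)
p=np.array(r.current_tool_pos()); r.move_linear([.36,.18,.32],vel=.25); r.sleep(.5); st()
d=grab('scene'); t=grab('top'); print('door',doorang(d)); c,rad,_=tubfit(np.array([.4454,.1856,0]),d); print('tub',c,rad,np.hypot(*(c-hinge)[:2]))
A=pts(d,[(176,205),(350,165),(190,195)]);print(A.round(3))
cv2.imwrite('pics/s8.png',cv2.cvtColor(np.hstack([cv2.resize(d['pixels'][100:330,120:400],(400,329)),cv2.resize(t['pixels'][50:350,100:400],(329,329))]),cv2.COLOR_RGB2BGR))
E
```

```text
t 42.5 p [0.3601 0.18   0.3199] F [-1.6  0.3 -1. ]
door (np.float64(1.5014305189543729), np.int64(638), array([1.42288602, 1.53749938]))
tub [0.4439315  0.18532402 0.        ] 45.86045455932617 0.24110397006602582
[[0.383 0.371 0.043]
 [0.697 0.076 0.234]
 [0.438 0.4   0.032]]
```

View pics/s8.png

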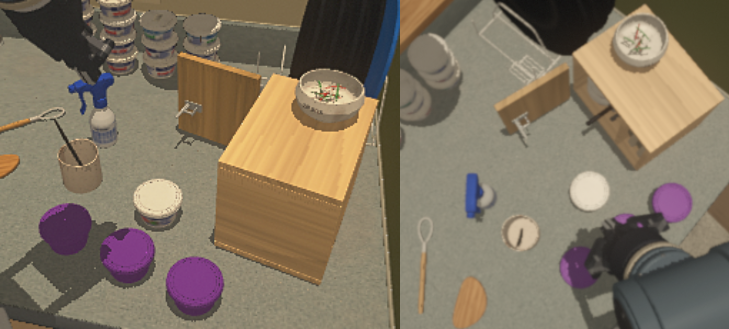

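The final views show the door square to the front, the tub clear of it, everything else in place and the gripper touching nothing.

```bash
python3 -c "
from h import *
print(r.hand_in(), r.current_t())"
```

```text
the job is handed in; nothing more can be done
the job is handed in; nothing more can be done
```

The cupboard door is open and the job is handed in, at about 42.5 s on the robot's clock out of 61 s. I slid the tub clear, pressed the door until the catch let go, backed off so it sprang ajar, and pushed it open from behind.

**Last checks**
- **Tub:** it stands upright at about (0.444, 0.185), 0.241 m from the hinge line; it needed over 0.210 m.
- **Door:** it stands at roughly 1.6 rad, so about square or a little beyond. I read 1.50 rad on the inner face and added about 0.1 for the door's thickness.
- **Forces:** the highest wrist reading was about 15 N, while pressing the door against its stop.
- **Everything else:** the cup, spray bottle, bowl and purple tubs look unmoved in the last pictures. I did not measure them precisely.

**What went wrong or disagreed**
- **Fingertip position:** the task text puts the fingertips 22 mm ahead of the TCP. Both cameras showed them about 18–20 mm behind it, so my first push passed over the tub without touching it.
- **Second push:** it moved the tub only about 30 mm, partly sideways, for a reason I did not find. A third push in small steps, checked by camera, brought it clear.
- **Pictures:** I viewed 12, two over the budget of 10.

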